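# Level the parcel platform with spirit level and foot knob

## Robot

A 6-joint arm with a two-finger parallel gripper is mounted at the origin on the work surface. World frame = base frame: x ahead of the robot, y to its left, z up, the work surface at z = 0. Lengths are in m, angles in degrees, forces in N, time in s.
With the tool pointing down it reaches from about 0.25 to 0.725 m from the base axis. Payload 9.7 kg.
Tool frame: the origin (TCP) lies between the finger pads, 19 mm behind the fingertips; this is the grasp point; z points along the fingers, y is the line along which they close (so a half turn about z gives the same grasp; the last joint's range is limited). The gripper opens to 85 mm and grips with 20 to 120 N. Pads are 22 mm wide; open, the fingers measure 114 mm over their backs; the gripper's body (76 mm by 85 mm) begins 54 mm behind the grasp point. The pads swing forward as they close: fully open they stand 13 mm farther back than shut.
Start: joints at [74.656, 4.979, 10.078, 95.1, 0, 90], TCP at [0.146, 0.53, 0.25] pointing down, gripper open.
Joint ranges: [-179.16, 179.16], [-48.56, 103.87], [-65.8, 70.77], [-126.05, 130.52], [-82.76, 87.17], [-180, 180]. Speed limits (degrees/s): [127.2, 127.2, 147.25, 180, 180, 180].

## Interface

Orientations are given as [roll, pitch, yaw] about the fixed x, y, z axes, in that order (R = Rz(yaw) Ry(pitch) Rx(roll)).
In Python, from workcell import bot, viewer, finder gives the robot as it stands. The module is installed in compiled form; this text tells all that it offers.
- The arm moves only by the shell command python3 -m inch 'ROWS' [FORCE]. ROWS is JSON, a list that holds one entry, the list of rows, each a list of 7 numbers: the opening in per cent of the stroke, from 0 (shut) to 100 (fully open), then the shift along the tool's x, y, z in mm, then the turn, a rotation vector about the tool's x, y, z in degrees. In form: [[[grip, tx, ty, tz, ax, ay, az], ...]]. A call has 1 to 8 rows; each row shifts and turns the commanded pose from where the row before left it, along the tool's axes as they then stand; what a row does not reach is not made up. A row lasts 1/8 s, in which the tool goes at most 62.5 mm and 10.7 degrees, less where a joint would pass 70% of its speed; a pose out of reach is approached as far as the arm can. A call with a gripper value outside its range is refused whole. The fingers move at their own pace and stop on an object; FORCE is the grip in N (left out, the last holds). Time passes only in rows, so rows that do not move let the fingers close. It gives the time, the measured TCP pose, the force, the opening and the grip force at its end, in the units of the state.
- bot.get_obs(): the state, without advancing time (a new reading comes with each control period).
- viewer.camera(name): name is "side" or "top"; returns a dict with "pixels" (480x640x3 uint8, red, green, blue), "vfov" (degrees; the focal length in pixels is half the picture's height over the tangent of half this angle, whatever the lens; pixels are square), "cx", "cy" (the principal point, pixels), "R" (3x3) and "t" (3): a world point X has camera coordinates R X + t. Camera axes: x right, y down, z forward; pixel columns grow to the right and rows downward; lengths in m; the calibration is good to about 2 mm. A picture is of the moment at which its call begins. There is no depth.
- bot.job_done(): hands the job in; it is judged then, once.
Trained networks look in the newest picture that a camera, given by its name, has taken for a name from the list of things; names that differ only in an ending like _2 or _b are one class to them, and where a whole thing is asked for, a point or a joint stands for the part that bears it (a point fixed in the world has none). Each returns a list of dicts, best first, with "conf" (0 to 1); they miss things now and then, are a little off and sometimes report something else, mostly with a low value. They report only what shows in the picture. A call takes as long as a camera call. They do not tell look-alikes from the thing itself.
- finder.outline_of(camera, thing): "pixels" (480x640 bool, what is visible of it) and "extent" ([centre column, centre row, width, height] in pixels, round what is visible of it).
- finder.mark_of(camera, thing): "position" ([column, row] in pixels: a listed point, or the origin of a listed thing).
The state is a dict: "time": time; "q": joint angles; "qd": joint speeds; "joint_efforts": joint torques, N m; "ee_pos": TCP position; "tcp_rot": TCP orientation; "wrist_force": force on the tool from outside, world axes, zero at the start; "torque": the same for the moment, N m; "opening": finger opening in m; "grasp_force": force on a finger pad.
Only numpy, scipy, OpenCV 4.12 (cv2) and the standard library are available. Lean on these libraries where they do the work, as an engineer would, in place of code of your own. Each camera call takes 0.05 s, during which the arm holds its last target. There are 200 camera calls.

## Task

Lay the spirit level on the middle of the parcel platform's deck, along the deck's length, and turn the black knob of the levelling foot until the bubble stands between its two marks while the level is pressed down so firmly that the sprung deck sits fully on its frame. Finish while holding: keep the fingers pressing steadily down on top of the level (gently, some 10 to 15 N), deck fully down and bubble centred, and do not let go. Leave the two jars and the small carton where they stand.

Things in the scene. Friction and masses are not known exactly. Their poses are not given: they have to be found in the camera images.
- level: Aluminium spirit level, 0.28 kg, a bar 220 long x 28 wide x 40 mm high, flat black end caps (60 mm long, centred 80 mm from the middle) to press on, green vial in the middle of its top. Starts on the table. Origin: centre of its underside; x along its length, z up. Grasp its middle across the 28 mm width, TCP about 28 mm above the underside.
- bubble (a joint): Place of the white bubble (24 mm long) along the level's own x axis, in m: 0 = centred between the two black marks, 36 mm apart; it reaches a mark at +-0.006 and stops at +-0.034. The bubble goes to the HIGH end, about 10 mm per 0.01 rad of tilt, and takes about 2 s to come to rest.
- bubble_mid (a point): Top of the bubble, its middle.
- stand: Grey base of the parcel platform, 310 x 130 mm, bolted down. Origin: centre of its underside, at table height; y along the deck's length, from the tilt axis (at y = -145 mm, 50 mm high, parallel to x) to the levelling foot (at y = +210 mm); z up. Frame and deck tilt about that axis only.
- deck_mid (a point): Middle of the upper face of the aluminium deck plate (290 mm long in y, 140 mm wide in x, 8 mm thick), about 80 mm above the table. Axes as the deck: y along its length towards the foot, z out of its face.
- deck (a joint): Lift of the deck off its frame in rad: 0 = fully down, 0.03 = fully up at the foot end, where a spring holds it. About 5 N on the level 80 mm from the deck's middle towards the foot, or 8 N in the middle, brings it fully down; let go, it springs up again, so the bubble counts only while pressed.
- knob_grip (a point): On the axis of the levelling foot's knob at the height to grip, 123 mm above the table: a black fluted round knob, 44 mm across, 106 to 140 mm above the table, axis vertical, beyond the deck's foot end. It keeps its height as it turns. Below it, the frame's steel lug is about 60 mm above the table.
- knob (a joint): Angle of the knob in rad, growing CLOCKWISE seen from above, -1.5 to 4.5. Its steep thread raises the foot end of frame and deck by 0.01 rad per rad clockwise (bubble about 10 mm). Friction 0.12 N m; stays where left. Zero means nothing: the level angle differs each time, find it with the bubble; expect 1 to 2.6 rad clockwise from the start, in two grasps.
- jar_a: Bystander: amber jar with brass lid, 54 mm across, 52 mm high, on the table; origin at the centre of its underside.
- jar_b: Bystander: another such jar.
- carton: Bystander: black carton, 70 x 70 x 75 mm, on the table; origin at the centre of its underside.
Not all that is in view belongs to the job. Of the things that look like the level, take the one that is farthest to the robot's right at the start.

How it is judged:
By the outcome, as a careful person would: the job done as asked, in the order asked, and still so for the second after the job is handed in, while the arm keeps its last pose, push and grip.
It also fails if it takes over 72 s, if anything falls off the work surface, if the arm or the gripper's body presses on something with over 40 N, if the wrist force passes 120 N, or if a joint passes its speed limit or range.

## Working session

There is one attempt and no reset: what is moved stays moved. The work goes in short steps, Python scripts to look and compute and a shell command to move; the robot and the scene stay as the last step left them, time stands still between calls to the robot, and variables do not carry over. Pictures are saved under pics/ and viewed, at most 10 in all, crops included, and the job is handed in when it is done.

```bash
mkdir -p pics; cat > h.py <<'E'
import numpy as np, cv2
from workcell import bot, viewer, finder
def cam(n):
    c=viewer.camera(n); c['f']=240/np.tan(np.radians(c['vfov'])/2); c['R']=np.array(c['R']); c['t']=np.array(c['t']); return c
def save(c,name,crop=None,s=1):
    im=c['pixels'][:,:,::-1]
    if crop: im=im[crop[1]:crop[3],crop[0]:crop[2]]
    cv2.imwrite('pics/'+name,cv2.resize(im,None,fx=s,fy=s,interpolation=cv2.INTER_CUBIC))
def ray(c,p):
    d=c['R'].T@np.array([(p[0]-c['cx'])/c['f'],(p[1]-c['cy'])/c['f'],1.]); return -c['R'].T@c['t'],d
def atz(c,p,z):
    o,d=ray(c,p); return o+d*(z-o[2])/d[2]
def proj(c,X):
    q=c['R']@np.array(X)+c['t']; return np.array([c['cx']+c['f']*q[0]/q[2],c['cy']+c['f']*q[1]/q[2]])
E
python3 - <<'E'
from h import *
np.set_printoptions(precision=3,suppress=True)
for n in('top','side'):
    c=cam(n); save(c,n+'0.png')
    print(n,c['f'],-c['R'].T@c['t'],c['R'].tolist())
    for th,z in(('level',0),('stand',0),('deck_mid',.08),('knob_grip',.123),('jar_a',0),('carton',0),('bubble_mid',.04)):
        for m in finder.mark_of(n,th): print(th,round(m['conf'],2),np.round(m['position'],1),atz(c,m['position'],z))
o=bot.get_obs();print(o['time'],o['ee_pos'],o['tcp_rot'],o['wrist_force'])
E
```

```text
top 550.9409535927175 [ 0.333 -0.002  1.226] [[-0.015726857249608525, -0.9995060416765202, -0.027209164139759615], [-0.989815943031147, 0.01941340450509329, -0.14102311387457958], [0.14148167684336888, 0.024714214081284637, -0.9896323270487546]]
level 0.69 [224.9 346.7] [0.27 0.23 0.  ]
level 0.6 [447.3 235.7] [ 0.506 -0.267  0.   ]
stand 0.93 [296.3 243.3] [0.496 0.071 0.   ]
deck_mid 0.57 [293.1 238.5] [0.496 0.073 0.08 ]
deck_mid 0.49 [310.  137.4] [0.715 0.034 0.08 ]
knob_grip 0.79 [191.3 252.1] [0.466 0.277 0.123]
jar_a 0.82 [237.8 157. ] [0.699 0.204 0.   ]
jar_a 0.61 [311.  138.4] [0.739 0.034 0.   ]
carton 0.69 [416.  140.9] [ 0.727 -0.207  0.   ]
bubble_mid 0.46 [218.6 349.5] [0.266 0.236 0.04 ]
bubble_mid 0.41 [450.5 230.9] [ 0.511 -0.266  0.04 ]
side 449.2415955310924 [ 0.239 -0.564  0.786] [[0.9168659112371893, -0.3987965257115222, 0.017839055233334667], [-0.27797440949279917, -0.6698826406348702, -0.6884674832141188], [0.28650851379728376, 0.6262735655098917, -0.725047786470105]]
level 0.82 [380.5 381.3] [ 0.501 -0.266  0.   ]
level 0.65 [197.5 235.8] [ 0.273  0.231 -0.   ]
stand 0.8 [307.5 252. ] [0.496 0.081 0.   ]
stand 0.64 [384.  380.6] [ 0.507 -0.267  0.   ]
deck_mid 0.84 [308.2 227.7] [0.499 0.081 0.08 ]
knob_grip 0.91 [268.2 166.1] [0.473 0.269 0.123]
jar_a 0.87 [404.7 235.8] [0.734 0.039 0.   ]
jar_a 0.78 [362.6 193.8] [0.709 0.216 0.   ]
carton 0.66 [460.6 315.8] [ 0.723 -0.205  0.   ]
carton 0.5 [265.7 167.6] [0.508 0.42  0.   ]
bubble_mid 0.38 [381.1 370.3] [ 0.498 -0.263  0.04 ]
bubble_mid 0.37 [192.2 221.1] [0.27  0.242 0.04 ]
0.8 [0.146 0.53  0.25 ] [-180.      -0.002  164.655] [-0.155 -0.024  0.016]
```

View pics/top0.png

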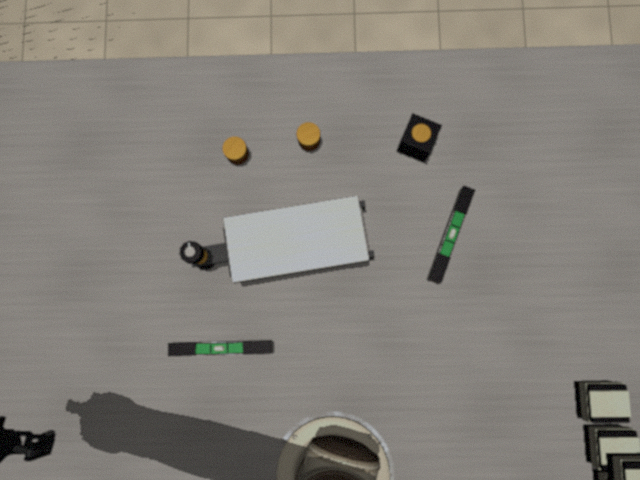

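```bash
python3 - <<'E'
from h import *
c=cam('side'); save(c,'sidecrop.png',(300,300,480,435),4)
np.set_printoptions(precision=3,suppress=True)
# orientation from outlines
for n in('top','side'):
    c=cam(n)
    for th in('level','stand'):
        for m in finder.outline_of(n,th)[:3]:
            pts=np.argwhere(m['pixels'])[:,::-1].astype(np.float32)
            z=.03 if th=='level' else .07
            W=np.array([atz(c,p,z)[:2] for p in pts],np.float32)
            r=cv2.minAreaRect(W); print(n,th,round(m['conf'],2),np.round(m['extent'],0),r)
E
```

```text
top level 0.97 [452. 236.  50. 100.] ((0.5055340528488159, -0.26857662200927734), (0.035357654094696045, 0.22649092972278595), 67.6260986328125)
top level 0.87 [219. 348. 100.  14.] ((0.2692767381668091, 0.23660552501678467), (0.02999013662338257, 0.22202032804489136), 0.5371169447898865)
top stand 0.77 [276. 241. 192.  91.] ((0.4886546730995178, 0.11116805672645569), (0.14852674305438995, 0.4087255895137787), 8.652119636535645)
top stand 0.53 [418. 138.  45.  50.] ((0.7121195197105408, -0.20224139094352722), (0.07092712819576263, 0.09558520466089249), 64.83512115478516)
side level 0.82 [385. 377. 129.  27.] ((0.5046916604042053, -0.27318647503852844), (0.04781939834356308, 0.22382907569408417), 67.02825164794922)
side level 0.69 [195. 230.  28.  72.] ((0.2671821713447571, 0.22937503457069397), (0.02841346710920334, 0.2545156180858612), 0.5683270692825317)
side stand 0.69 [313. 234. 121. 164.] ((0.4787423610687256, 0.12954455614089966), (0.16572554409503937, 0.5103593468666077), 8.452338218688965)
```

View crop.

View pics/sidecrop.png

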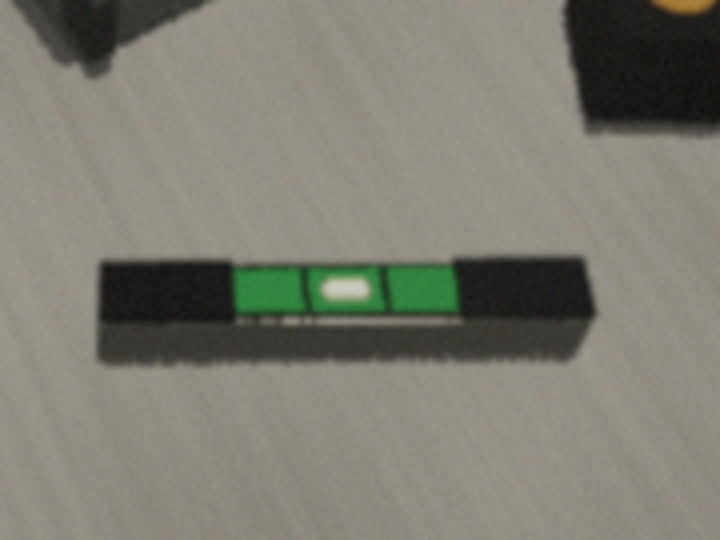

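```bash
python3 - <<'E'
from h import *
np.set_printoptions(precision=4,suppress=True)
# white deck top from top camera
c=cam('top'); hsv=cv2.cvtColor(c['pixels'],cv2.COLOR_RGB2HSV)
im=c['pixels'].astype(int).min(2)
m=np.zeros((480,640),np.uint8); m[190:290,215:380]=(im[190:290,215:380]>165)
n,l,s,_=cv2.connectedComponentsWithStats(m); k=1+np.argmax(s[1:,4])
P=np.argwhere(l==k)[:,::-1]
print(s[k]); W=np.array([atz(c,p,.084)[:2] for p in P],np.float32); print('deck',cv2.minAreaRect(W))
for n in ('top','side'):
    c=cam(n); 
    for m in finder.outline_of(n,'knob'): 
        print(n,'knob',m['conf'],m['extent'],atz(c,m['extent'][:2],.123))
    save(c,n+'1.png')
E
```

```text
[ 224  197  144   84 8620]
deck ((0.4960227906703949, 0.06857556849718094), (0.13561783730983734, 0.2842603325843811), 8.446484565734863)
top knob 0.69 [192.3, 253.9, 24.5, 24.0] [0.4619 0.2749 0.123 ]
side knob 0.94 [262.9, 170.4, 21.7, 33.6] [0.456  0.2581 0.123 ]
side knob 0.31 [312.2, 237.6, 121.6, 108.0] [0.4796 0.0128 0.123 ]
```

The look-alikes are the level at top pixel (450,235), world y=-0.268, and the one at (219,348), y=+0.236. The rightmost is the one at (450,235), and the crop confirms it is a real level with a bubble and black caps. The first row is a turn, to check the sign of the yaw.

```bash
cat >> h.py <<'E'
from scipy.spatial.transform import Rotation as Ro
def to(x,y,z,yaw=None):
    o=bot.get_obs(); R=Ro.from_euler('xyz',o['tcp_rot'],degrees=True)
    if yaw is None: yaw=o['tcp_rot'][2]
    T=Ro.from_euler('xyz',[180,0,yaw],degrees=True)
    d=np.array([x,y,z])-o['ee_pos']
    print('before-turn shift mm',np.round(R.inv().apply(d)*1e3,1),'after-turn shift',np.round(T.inv().apply(d)*1e3,1),'turn',np.round((R.inv()*T).as_rotvec(degrees=True),2))
def st():
    o=bot.get_obs(); print(round(o['time'],2),'pos',np.round(o['ee_pos'],4),'rot',np.round(o['tcp_rot'],2),'F',np.round(o['wrist_force'],1),'M',np.round(o['torque'],2),'q',np.round(o['q'],1),'op',round(o['opening'],4),'g',round(o['grasp_force'],1))
E
python3 -m inch '[[[100,0,0,0,0,0,7.2]]]' 60; python3 -c "
from h import *
st();to(.505,-.268,.13,157.5)"
```

```text
time: 1.52
ee_pos: [0.1455, 0.5304, 0.25]
tcp_rot: [180.0, -0.0, 157.3]
wrist_force: [0.4, -0.1, -0.1]
opening: 0.0856
grasp_force: 0.0
1.52 pos [0.1455 0.5304 0.25  ] rot [180.    -0.   157.32] F [ 0.4 -0.1 -0.1] M [ 0.06  0.03 -0.03] q [74.7  5.  10.1 95.1  0.  97.3] op 0.0856 g 0.0
before-turn shift mm [-639.5 -598.1  120. ] after-turn shift [-637.7 -600.1  120. ] turn [ 0.   -0.   -0.18]
```

```bash
python3 -m inch '[[[100,-40,-37.5,0,0,0,0],[100,-40,-37.5,0,0,0,0],[100,-40,-37.5,0,0,0,0],[100,-40,-37.5,0,0,0,0],[100,-40,-37.5,0,0,0,0],[100,-40,-37.5,0,0,0,0],[100,-40,-37.5,0,0,0,0],[100,-40,-37.5,0,0,0,0]]]' >/dev/null
python3 -m inch '[[[100,-40,-37.5,0,0,0,0],[100,-40,-37.5,0,0,0,0],[100,-40,-37.5,0,0,0,0],[100,-40,-37.5,10,0,0,0],[100,-40,-37.5,20,0,0,0],[100,-40,-37.5,30,0,0,0],[100,-40,-37.5,30,0,0,0],[100,-40,-37.5,30,0,0,0]]]' >/dev/null
python3 - <<'E'
from h import *
st();to(.505,-.268,.028,157.5)
c=cam('side');save(c,'side2.png',(280,240,500,420),3)
E
```

```text
3.52 pos [ 0.5071 -0.271   0.1291] rot [1.8000e+02 4.0000e-02 1.5744e+02] F [ 1.6 -0.  -0.1] M [ 0.   -0.05  0.02] q [-28.1   7.7  -0.4  81.9   0.   -5.6] op 0.0853 g 0.0
before-turn shift mm [  3.2   1.9 101.1] after-turn shift [  3.1   2.  101.1] turn [ 0.    0.04 -0.06]
```

View pics/side2.png

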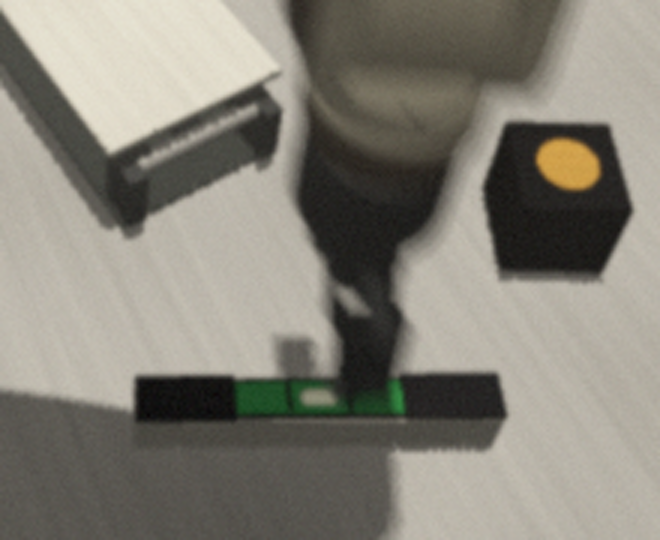

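The fingers are above the level, with the vial centre at crop (318,397), and nothing blocks the descent.

```bash
python3 -m inch '[[[100,3,2,30,0,0,0],[100,0,0,40,0,0,0],[100,0,0,31,0,0,0],[30,0,0,0,0,0,0],[20,0,0,0,0,0,0],[20,0,0,0,0,0,0],[20,0,0,0,0,0,0],[20,0,0,0,0,0,0]]]' 60
python3 -m inch '[[[20,0,0,0,0,0,0],[20,0,0,-30,0,0,0],[20,0,0,-40,0,0,0],[20,0,0,-50,0,0,0],[20,0,0,-50,0,0,0],[20,0,0,-30,0,0,0]]]'
python3 - <<'E'
from h import *
st();to(.496,.0715,.14,98.4)
np.set_printoptions(precision=4,suppress=True)
o=bot.get_obs()
for n in('top','side'):
  c=cam(n)
  for m in finder.outline_of(n,'level')[:2]:
    pts=np.argwhere(m['pixels'])[:,::-1]
    z=o['ee_pos'][2]+.005
    print(n,m['conf'],cv2.minAreaRect(np.array([atz(c,p,z)[:2] for p in pts],np.float32)))
save(c,'side3.png',(260,160,560,420),2)
E
```

```text
time: 4.58
ee_pos: [0.5056, -0.2667, 0.031]
tcp_rot: [-180.0, 0.2, 157.5]
wrist_force: [0.2, 0.2, 6.0]
opening: 0.0268
grasp_force: 61.8
time: 5.32
ee_pos: [0.5049, -0.2663, 0.2324]
tcp_rot: [-180.0, 0.2, 157.5]
wrist_force: [0.6, -0.2, -2.9]
opening: 0.0271
grasp_force: 60.5
5.33 pos [ 0.5049 -0.2663  0.2324] rot [-179.98    0.19  157.46] F [ 0.6 -0.2 -2.9] M [-0.04 -0.03  0.01] q [-27.8   7.3  10.7  93.2   0.   -5.3] op 0.0271 g 60.5
before-turn shift mm [138.  308.6  91.9] after-turn shift [335.4  40.5  92.4] turn [ 0.09  0.18 59.06]
top 0.98 ((0.5050236582756042, -0.2629965543746948), (0.03280624374747276, 0.2260662317276001), 66.94442749023438)
top 0.64 ((0.2806069254875183, 0.1943517029285431), (0.026682358235120773, 0.18521016836166382), 0.7387387752532959)
side 0.59 ((0.5033022165298462, -0.2751914858818054), (0.05236275866627693, 0.2236776053905487), 67.65934753417969)
side 0.58 ((0.2599380612373352, 0.01093580573797226), (0.022745173424482346, 0.18612593412399292), 0.5821349024772644)
```

View pics/side3.png

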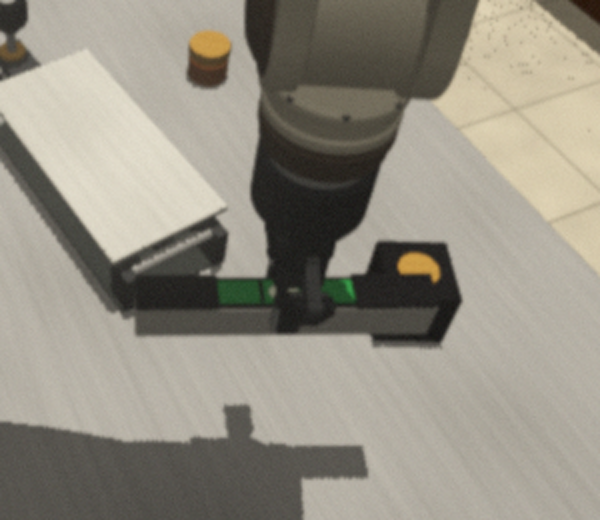

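```bash
python3 -m inch '[[[20,0,0,0,0,0,9.8],[20,0,0,0,0,0,9.8],[20,0,0,0,0,0,9.8],[20,0,0,0,0,0,9.8],[20,0,0,0,0,0,9.9],[20,0,0,0,0,0,10]]]' >/dev/null
python3 -m inch '[[[20,40,5,0,0,0,0],[20,56,7,0,0,0,0],[20,56,7,0,0,0,0],[20,56,7,0,0,0,0],[20,56,7,0,0,0,0],[20,40,5,0,0,0,0],[20,31,2,40,0,0,0],[20,0,0,40,0,0,0]]]' >/dev/null
python3 - <<'E'
from h import *
st();to(.496,.0715,.12,98.4)
np.set_printoptions(precision=4,suppress=True)
o=bot.get_obs()
for n in('top','side'):
  c=cam(n)
  for t,z in(('level',o['ee_pos'][2]+.005),):
   for m in finder.outline_of(n,t)[:2]:
    pts=np.argwhere(m['pixels'])[:,::-1]
    print(n,t,m['conf'],cv2.minAreaRect(np.array([atz(c,p,z)[:2] for p in pts],np.float32)))
save(c,'side4.png',(200,130,440,330),3)
E
```

```text
7.28 pos [0.4944 0.073  0.1459] rot [-1.7988e+02 -2.0000e-02  9.8530e+01] F [ 0.9 -0.8 -3. ] M [-0.01 -0.03  0.04] q [ 8.4 -2.6 -9.1 83.6  0.  89.9] op 0.0271 g 60.6
before-turn shift mm [-1.8  1.4 25.9] after-turn shift [-1.7  1.3 25.9] turn [-0.12 -0.02  0.13]
top level 0.79 ((0.5048841834068298, -0.008210163563489914), (0.03352895751595497, 0.06013132259249687), 8.429338455200195)
top level 0.55 ((0.27578815817832947, 0.23959940671920776), (0.028637683019042015, 0.14555934071540833), 0.08052961528301239)
side level 0.77 ((0.26263177394866943, 0.10236821323633194), (0.02504783123731613, 0.21254242956638336), 0.5821815133094788)
side level 0.59 ((0.48634541034698486, 0.055862508714199066), (0.048693444579839706, 0.2486727237701416), 8.101972579956055)
```

View pics/side4.png

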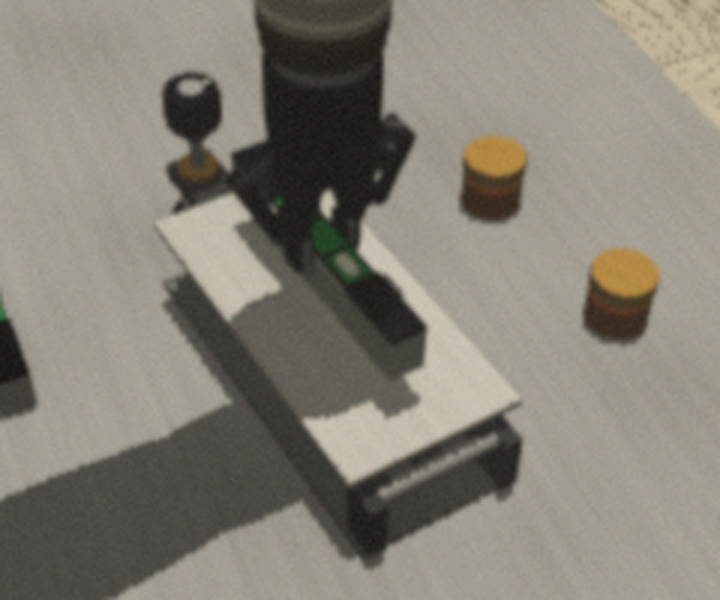

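The level is aligned over the deck, so I lower it.

```bash
python3 -m inch '[[[20,-1,1,15,0,0,0],[20,0,0,10,0,0,0],[20,0,0,3,0,0,0],[20,0,0,0,0,0,0]]]' ; python3 -m inch '[[[20,0,0,3,0,0,0],[20,0,0,0,0,0,0]]]'; python3 -m inch '[[[20,0,0,2,0,0,0],[20,0,0,0,0,0,0]]]'
```

```text
time: 7.98
ee_pos: [0.4966, 0.0702, 0.121]
tcp_rot: [-180.0, 0.0, 98.3]
wrist_force: [-0.3, -0.4, -2.8]
opening: 0.0269
grasp_force: 60.7
time: 8.22
ee_pos: [0.4966, 0.0703, 0.118]
tcp_rot: [180.0, 0.0, 98.4]
wrist_force: [0.1, 0.6, -2.6]
opening: 0.0269
grasp_force: 60.7
time: 8.48
ee_pos: [0.4965, 0.0703, 0.1159]
tcp_rot: [-180.0, -0.0, 98.4]
wrist_force: [-0.1, -0.2, -2.9]
opening: 0.027
grasp_force: 60.7
```

```bash
for i in 1 2 ; do python3 -m inch '[[[20,0,0,2,0,0,0],[20,0,0,0,0,0,0]]]'|egrep 'pos|wrist'; python3 -m inch '[[[20,0,0,1,0,0,0],[20,0,0,0,0,0,0]]]'|egrep 'pos|wrist' ; done
```

```text
ee_pos: [0.4965, 0.0703, 0.1138]
wrist_force: [0.1, -0.8, -3.2]
ee_pos: [0.4966, 0.0703, 0.1129]
wrist_force: [1.1, -0.4, -3.4]
ee_pos: [0.4968, 0.0703, 0.1116]
wrist_force: [-1.4, 0.4, 5.4]
ee_pos: [0.4967, 0.0705, 0.1109]
wrist_force: [-3.1, 2.2, 8.0]
```

```bash
python3 -m inch '[[[40,0,0,-1,0,0,0],[70,0,0,0,0,0,0],[100,0,0,0,0,0,0],[100,0,0,0,0,0,0],[100,0,0,-30,0,0,0],[100,0,0,-40,0,0,0],[0,0,0,-20,0,0,0],[0,0,0,0,0,0,0]]]' 40
python3 - <<'E'
from h import *
st();to(.496-.146*.08,.0705+.989*.08,.17,98.4)
c=cam('side');save(c,'side5.png',(200,130,440,330),3)
for m in finder.mark_of('side','bubble_mid')[:2]: print(m,atz(c,m['position'],.125))
E
```

```text
time: 10.48
ee_pos: [0.4973, 0.0704, 0.2023]
tcp_rot: [179.9, 0.0, 98.4]
wrist_force: [0.0, -0.8, 0.6]
opening: 0.0514
grasp_force: 0.0
10.47 pos [0.4973 0.0704 0.2023] rot [179.85   0.    98.36] F [ 0.  -0.8  0.6] M [ 0.01 -0.04  0.02] q [ 8.1 -2.4 -2.8 89.5 -0.  89.7] op 0.0514 g 0.0
before-turn shift mm [80.3 -1.4 32.3] after-turn shift [80.3 -1.3 32.3] turn [ 0.15  0.   -0.04]
{'position': [194.0, 220.1], 'conf': 0.59} [0.27059142 0.15177382 0.125     ]
{'position': [304.9, 216.3], 'conf': 0.39} [0.48840648 0.07412735 0.125     ]
```

View pics/side5.png

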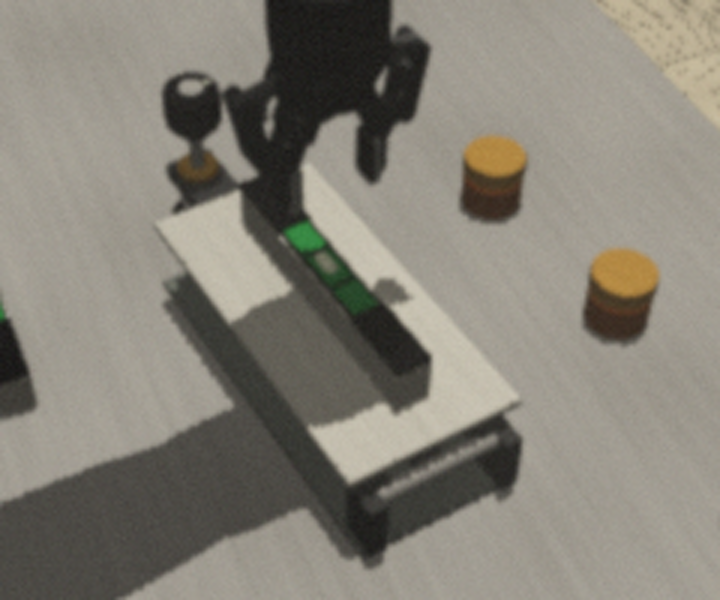

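The level lies on the middle of the deck, with the bubble at crop (325,263). Next I press on the cap at the foot end to read the true tilt.

```bash
python3 -m inch '[[[0,40,-1,20,0,0,0],[0,40,0,20,0,0,0],[0,0,0,12,0,0,0],[0,0,0,0,0,0,0],[0,0,0,6,0,0,0],[0,0,0,0,0,0,0]]]'; python3 -m inch '[[[0,0,0,3,0,0,0],[0,0,0,0,0,0,0]]]'|egrep 'pos|wrist'; python3 -m inch '[[[0,0,0,3,0,0,0],[0,0,0,0,0,0,0]]]'|egrep 'pos|wrist'
```

```text
time: 11.32
ee_pos: [0.4841, 0.1486, 0.1429]
tcp_rot: [-180.0, 0.0, 98.3]
wrist_force: [-0.2, 0.0, 0.7]
opening: -0.0002
grasp_force: 0.0
ee_pos: [0.4842, 0.1491, 0.1402]
wrist_force: [0.0, 0.7, 0.9]
ee_pos: [0.4842, 0.1497, 0.1373]
wrist_force: [-1.0, 3.4, 4.8]
```

```bash
for i in 1 2 3; do python3 -m inch '[[[0,0,0,1.5,0,0,0],[0,0,0,0,0,0,0]]]'|egrep 'pos|wrist'; done
```

```text
ee_pos: [0.4842, 0.1498, 0.136]
wrist_force: [-1.0, 4.4, 6.3]
ee_pos: [0.4842, 0.1499, 0.1345]
wrist_force: [-1.0, 3.6, 5.6]
ee_pos: [0.4843, 0.15, 0.1333]
wrist_force: [-1.1, 5.2, 6.3]
```

```bash
for i in 1 2 3; do python3 -m inch '[[[0,0.5,0,1.0,0,0,0],[0,0,0,0,0,0,0]]]'|egrep 'pos|wrist'; done
```

```text
ee_pos: [0.4843, 0.1501, 0.133]
wrist_force: [-2.5, 2.2, 11.8]
ee_pos: [0.4843, 0.1502, 0.1327]
wrist_force: [-5.3, -1.5, 17.8]
ee_pos: [0.4844, 0.1504, 0.1325]
wrist_force: [-6.2, -5.2, 23.0]
```

```bash
python3 -m inch '[[[0,-0.5,0,-1.5,0,0,0],[0,0,0,0,0,0,0],[0,0,0,0,0,0,0],[0,0,0,0,0,0,0],[0,0,0,0,0,0,0],[0,0,0,0,0,0,0],[0,0,0,0,0,0,0],[0,0,0,0,0,0,0]]]'|egrep 'pos|wrist';  python3 -m inch '[[[0,0,0,0,0,0,0],[0,0,0,0,0,0,0],[0,0,0,0,0,0,0],[0,0,0,0,0,0,0],[0,0,0,0,0,0,0],[0,0,0,0,0,0,0],[0,0,0,0,0,0,0],[0,0,0,0,0,0,0]]]'|egrep 'time|pos|wrist'
cat >> h.py <<'E'
def rect(n,ctr=(.496,.0705),z=.118,yaw=98.4,L=70,W=22,s=5):
    c=cam(n); u=np.array([np.cos(np.radians(yaw)),np.sin(np.radians(yaw))]); v=np.array([u[1],-u[0]])
    a,b=np.meshgrid(np.arange(-L,L,1/s)/1e3,np.arange(-W,W,1/s)/1e3)
    X=np.stack([ctr[0]+a*u[0]+b*v[0],ctr[1]+a*u[1]+b*v[1],np.full_like(a,z)],-1)@c['R'].T+c['t']
    mp=np.stack([c['cx']+c['f']*X[...,0]/X[...,2],c['cy']+c['f']*X[...,1]/X[...,2]],-1).astype(np.float32)
    return cv2.remap(c['pixels'],mp,None,cv2.INTER_CUBIC)[:,:,::-1]
E
python3 - <<'E'
from h import *
cv2.imwrite('pics/b1.png',np.vstack([rect('side'),rect('top')]))
E
```

```text
ee_pos: [0.4843, 0.1502, 0.1328]
wrist_force: [-2.8, -1.2, 15.0]
time: 15.32
ee_pos: [0.4843, 0.1502, 0.1328]
wrist_force: [-3.6, -1.1, 15.2]
```

View pics/b1.png

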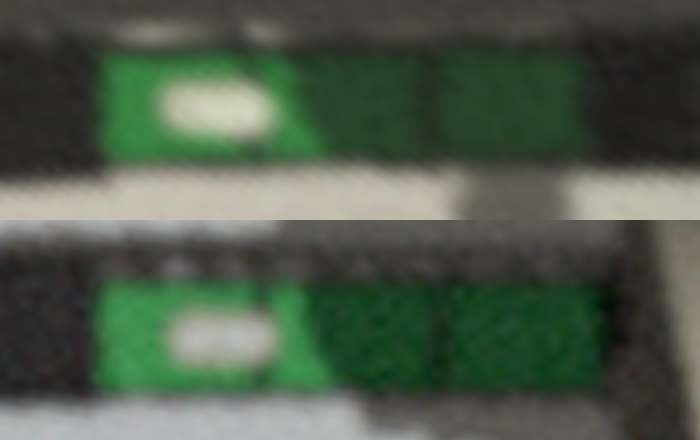

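Both views show the bubble about 26 mm towards the axis end: side bubble at 216 against a centre of 342, top bubble at 221 against 350. That calls for about 2.58 rad (148°) clockwise. I lift off, open the fingers and locate the knob.

```bash
python3 -m inch '[[[0,0,0,-20,0,0,0],[0,0,0,-30,0,0,0],[100,0,0,-30,0,0,-10.7],[100,0,0,0,0,0,-10.7],[100,0,0,0,0,0,-10.7],[100,0,0,0,0,0,-10.7],[100,0,0,0,0,0,-10.7],[100,0,0,0,0,0,-10.7]]]' >/dev/null
python3 -m inch '[[[100,0,0,0,0,0,-10.7],[100,0,0,0,0,0,-10.7],[100,0,0,0,0,0,-10.7],[100,0,0,0,0,0,-10.7]]]' >/dev/null
python3 - <<'E'
from h import *
st()
A=np.zeros((3,3));B=np.zeros(3)
for n in('top','side'):
    c=cam(n); ms=finder.mark_of(n,'knob_grip')
    print(n,ms[:2])
    px={'top':(191.3,252.1),'side':(268.2,166.1)}[n]
    print('first',atz(c,px,.123), [atz(c,m['position'],.123) for m in ms[:2]])
    o,d=ray(c,px); d/=np.linalg.norm(d); P=np.eye(3)-np.outer(d,d); A+=P;B+=P@o
print('tri',np.linalg.solve(A,B)); to(.466,.275,.2)
c=cam('side'); ex=proj(c,(.466,.275,.14)); print('knob top at .466,.275 side px',ex, proj(cam('top'),(.466,.275,.14)))
cv2.imwrite('pics/k.png',np.hstack([cv2.resize(cam('side')['pixels'][130:230,210:330,::-1],None,fx=3.3,fy=3.3),cv2.resize(cam('top')['pixels'][200:300,140:260,::-1],None,fx=3.3,fy=3.3)]))
E
```

```text
16.93 pos [0.4837 0.15   0.2105] rot [-1.7997e+02 -5.0000e-02 -1.5429e+02] F [ 0.5  0.3 -0.4] M [0.04 0.01 0.06] q [17.2 -1.6 -1.  90.6 -0.  -8.5] op 0.0857 g 0.0
top []
first [0.46565108 0.27699763 0.123     ] []
side [{'position': [264.2, 168.2], 'conf': 0.73}]
first [0.47277577 0.26891837 0.123     ] [array([0.46144284, 0.26484935, 0.123     ])]
tri [0.47071246 0.27771091 0.11653233]
before-turn shift mm [-36.9 120.6  10.7] after-turn shift [-36.9 120.6  10.7] turn [-0.01 -0.03  0.  ]
knob top at .466,.275 side px [264.12671873 159.51292394] [190.17317755 250.93494524]
```

View pics/k.png

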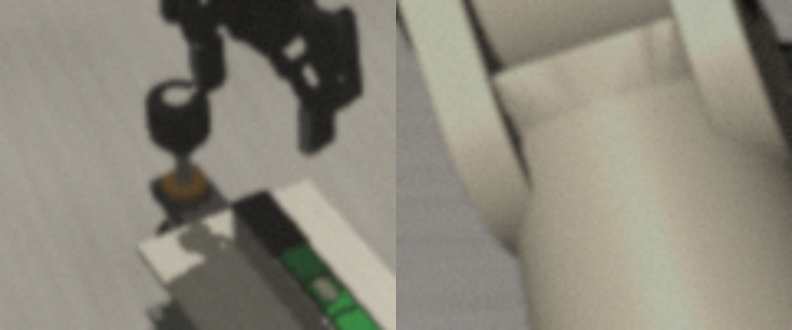

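The knob top sits at side pixel (264,159), as predicted for (0.466, 0.275). I go there and grip it.

```bash
python3 -m inch '[[[100,-13,40,0,0,0,0],[100,-12,40,0,0,0,0],[100,-12,40.6,0,0,0,0],[100,0,0,30,0,0,0],[100,0,0,30,0,0,0],[100,0,0,20,0,0,0],[100,0,0,7,0,0,0],[100,0,0,0,0,0,0]]]'; python3 -c "
from h import *
to(.466,.275,.123)"
```

```text
time: 18.32
ee_pos: [0.4657, 0.2751, 0.1241]
tcp_rot: [-180.0, -0.0, -154.7]
wrist_force: [0.2, 0.6, 0.1]
opening: 0.0855
grasp_force: 0.0
before-turn shift mm [-0.3 -0.2  1.1] after-turn shift [-0.3 -0.2  1.1] turn [-0.   -0.01  0.  ]
```

```bash
python3 -m inch '[[[60,0,0,1,0,0,0],[40,0,0,0,0,0,0],[35,0,0,0,0,0,0],[35,0,0,0,0,0,0],[35,0,0,0,0,0,0],[35,0,0,0,0,0,0]]]' 60; python3 -c "
from h import *
st()"
```

```text
time: 19.08
ee_pos: [0.465, 0.2774, 0.1247]
tcp_rot: [179.7, 0.1, -154.5]
wrist_force: [-8.1, 11.6, 7.4]
opening: 0.0432
grasp_force: 61.4
19.07 pos [0.465  0.2774 0.1247] rot [ 1.7971e+02  1.2000e-01 -1.5454e+02] F [-8.1 11.6  7.4] M [2.07 1.59 0.09] q [30.7  3.  -5.8 81.   0.3  5.2] op 0.0432 g 61.4
```

```bash
python3 -m inch '[[[35,0,2.3,0,0,0,0],[35,0,0,0,0,0,0]]]' | egrep 'pos|wrist'; python3 -m inch '[[[35,0,0,0,0,0,9],[35,0,0,0,0,0,9],[35,0,0,0,0,0,9],[35,0,0,0,0,0,9],[35,0,0,0,0,0,9],[35,0,0,0,0,0,0]]]'; python3 -c "
from h import *
st()"
```

```text
ee_pos: [0.4649, 0.2776, 0.1247]
wrist_force: [-3.4, -0.2, 8.0]
time: 20.08
ee_pos: [0.465, 0.2768, 0.1247]
tcp_rot: [180.0, 0.1, 160.2]
wrist_force: [-2.3, -3.8, 8.5]
opening: 0.0428
grasp_force: 61.6
20.07 pos [0.465  0.2768 0.1247] rot [1.7997e+02 9.0000e-02 1.6019e+02] F [-2.3 -3.8  8.5] M [-0.85  0.46  0.03] q [30.8  3.1 -5.8 81.1 -0.1 50.6] op 0.0428 g 61.6
```

```bash
python3 -m inch '[[[35,0,0,0,0,0,9.4],[35,0,0,0,0,0,9.4],[35,0,0,0,0,0,9.4],[35,0,0,0,0,0,9.4],[35,0,0,0,0,0,9.4],[35,0,0,0,0,0,9.4]]]';python3 -m inch '[[[35,0,0,0,0,0,9.4],[35,0,0,0,0,0,9.4],[35,0,0,0,0,0,9.4],[35,0,0,0,0,0,9.4],[35,0,0,0,0,0,9],[35,0,0,0,0,0,0]]]'; python3 - <<'E'
from h import *
st(); cv2.imwrite('pics/b2.png',rect('side',z=.122))
for m in finder.mark_of('side','bubble_mid')[:3]: print(m)
E
```

```text
time: 20.82
ee_pos: [0.4642, 0.2762, 0.1246]
tcp_rot: [-180.0, 0.1, 103.6]
wrist_force: [-7.2, -8.8, 12.2]
opening: 0.0425
grasp_force: 61.7
time: 21.58
ee_pos: [0.4634, 0.2763, 0.1246]
tcp_rot: [-180.0, 0.1, 57.2]
wrist_force: [-11.7, -8.3, 13.6]
opening: 0.0426
grasp_force: 62.1
21.57 pos [0.4634 0.2763 0.1246] rot [-1.7997e+02  1.0000e-01  5.7210e+01] F [-11.7  -8.3  13.6] M [-1.58  2.26 -0.05] q [ 30.8   3.   -5.8  81.2  -0.  153.6] op 0.0426 g 62.1
{'position': [300.4, 210.4], 'conf': 0.49}
{'position': [194.2, 221.3], 'conf': 0.35}
```

```bash
python3 -m inch '[[[60,0,0,0,0,0,0],[100,0,0,0,0,0,0],[100,0,0,0,0,0,0],[100,0,0,-30,0,0,0],[100,0,0,-35,0,0,0],[50,0,0,-20,0,0,-10.3],[0,0,0,0,0,0,-10.3],[0,0,0,0,0,0,-10.3]]]'; python3 -m inch '[[[0,0,0,0,0,0,-10.3],[0,0,0,0,0,0,0]]]'; python3 - <<'E'
from h import *
st();to(.4843,.1502,.155,98.4)
E
```

```text
time: 22.68
ee_pos: [0.4649, 0.2773, 0.2082]
tcp_rot: [180.0, -0.0, 88.6]
wrist_force: [0.7, 0.2, 0.1]
opening: 0.0322
grasp_force: 0.0
time: 22.92
ee_pos: [0.4647, 0.2772, 0.2079]
tcp_rot: [-180.0, 0.0, 98.5]
wrist_force: [-0.0, 0.6, 0.9]
opening: -0.0
grasp_force: 0.0
22.93 pos [0.4647 0.2772 0.2079] rot [-180.      0.     98.49] F [-0.   0.6  0.9] M [-0.   -0.02 -0.  ] q [ 30.8   3.1   3.4  90.3   0.  112.3] op -0.0 g 0.0
before-turn shift mm [-128.5    0.6   52.9] after-turn shift [-128.5    0.8   52.9] turn [-0.    0.    0.09]
```

```bash
python3 -m inch '[[[0,-43,0,0,0,0,0],[0,-43,0,0,0,0,0],[0,-43,0.8,20,0,0,0],[0,0,0,28,0,0,0],[0,0,0,10,0,0,0],[0,0,0,0,0,0,0]]]'| egrep 'pos|wrist'; for i in 1 2 3; do python3 -m inch '[[[0,0.5,0,2,0,0,0],[0,0,0,0,0,0,0]]]'|egrep 'pos|wrist'; done
```

```text
ee_pos: [0.4844, 0.15, 0.1498]
wrist_force: [-0.2, 1.3, 1.0]
ee_pos: [0.4848, 0.1507, 0.1486]
wrist_force: [0.9, -0.1, 0.0]
ee_pos: [0.4846, 0.1509, 0.1461]
wrist_force: [0.8, -0.1, 0.2]
ee_pos: [0.4845, 0.1515, 0.1443]
wrist_force: [-1.1, 1.3, 4.3]
```

```bash
for i in 1 2 3; do python3 -m inch '[[[0,0.4,0,1.5,0,0,0],[0,0,0,0,0,0,0]]]'|egrep 'pos|wrist'; done;  for i in 1 2; do python3 -m inch '[[[0,0.2,0,1,0,0,0],[0,0,0,0,0,0,0]]]'|egrep 'pos|wrist'; done
```

```text
ee_pos: [0.4844, 0.1519, 0.1426]
wrist_force: [-0.7, 3.2, 5.0]
ee_pos: [0.4844, 0.1524, 0.1412]
wrist_force: [-0.8, 3.6, 5.8]
ee_pos: [0.4843, 0.1528, 0.1397]
wrist_force: [-0.8, 3.7, 5.8]
ee_pos: [0.4843, 0.1531, 0.1389]
wrist_force: [-1.8, 3.6, 6.3]
ee_pos: [0.4843, 0.1532, 0.1387]
wrist_force: [-3.2, 2.8, 11.7]
```

Stiffening shows at 0.1387, so the deck is down. I wait for the bubble to settle and look.

```bash
python3 -m inch '[[[0,0.2,0,0.3,0,0,0],[0,0,0,0,0,0,0],[0,0,0,0,0,0,0],[0,0,0,0,0,0,0],[0,0,0,0,0,0,0],[0,0,0,0,0,0,0],[0,0,0,0,0,0,0],[0,0,0,0,0,0,0]]]'|egrep 'pos|wrist';  for i in 1 2; do python3 -m inch '[[[0,0,0,0,0,0,0],[0,0,0,0,0,0,0],[0,0,0,0,0,0,0],[0,0,0,0,0,0,0],[0,0,0,0,0,0,0],[0,0,0,0,0,0,0],[0,0,0,0,0,0,0],[0,0,0,0,0,0,0]]]'|egrep 'time|pos|wrist'; done
python3 - <<'E'
from h import *
cv2.imwrite('pics/b3.png',np.vstack([rect('side',z=.121),rect('top',z=.121)]))
E
```

```text
ee_pos: [0.4844, 0.1532, 0.1386]
wrist_force: [-3.8, 1.4, 14.8]
time: 27.68
ee_pos: [0.4844, 0.1532, 0.1386]
wrist_force: [-4.3, 2.2, 12.5]
time: 28.68
ee_pos: [0.4844, 0.1532, 0.1385]
wrist_force: [-3.8, 1.5, 13.5]
```

View pics/b3.png

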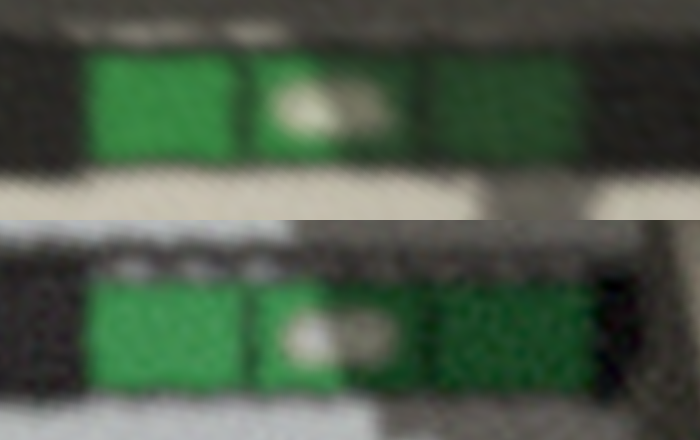

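The bubble is centred: side 331 against a mark centre of 333, top 340 against 340. The deck is fully down and the force is steady at about 13 N, so I hand the job in.

```bash
python3 -c "
from h import *
st();print(bot.job_done())"
```

```text
28.77 pos [0.4843 0.1532 0.1386] rot [ 1.7991e+02 -3.0000e-02  9.8560e+01] F [-3.9  2.4 13.6] M [ 0.38  0.78 -0.03] q [17.5 -1.6 -9.  82.5  0.  99. ] op -0.0001 g 6.8
the job is handed in; nothing more can be done
None
```

I handed the job in at 28.8 s: the level lies on the middle of the deck, the knob is turned about 148° clockwise in a single grasp, and the fingers hold the level down at about 13.6 N with the deck fully down and the bubble centred. The arm never went near the jars or the carton.

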